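# Bed a vacuum filter on the test stand and hold the purge slide at the mark

### The job

Take the filter cartridge with the round knob on top, set it upright in the round sprung dish of the test stand, press it down with the gripper until the dish is fully depressed, then let go so that it springs back up with the cartridge standing in it. Then pull the spring-return purge slide out by its upright paddle until the paddle is abreast of the upright steel fin that marks the setting beside it, and keep it there: the program finishes while still holding the slide at the mark. Leave the other things on the bench where they are.

Things in the scene. Friction and masses are not known exactly. Their poses are not given: they have to be found in the camera images.
- cartridge: Filter cartridge, standing loose on the bench at the start: a pleated cylinder 94 mm tall and 84 mm in diameter (76 mm over the pleats) with black end caps, and on its top a round black knob 36 mm in diameter and 38 mm tall (132 mm in all). About 0.2 to 0.33 kg. Origin at the centre of its underside, z up. A shorter filter without a knob and a round brush, which may stand in any of the same places, are not wanted.
- test_stand: Test stand fixed to the bench: aluminium base plate 240 x 330 x 12 mm. Origin on the bench, near the plate's middle; its x points away from the robot (give or take its yaw), z up. The dish is on its left (+y) half, the slide with a 78 mm high block (a gauge above its rear, to 138 mm) on its right (-y) half.
- seat_top (a point): Centre of the inner floor of the round rubber dish (the sprung seat), 48 mm above the bench when up. Inside, the dish is about 94 mm across at the floor and widens to 106 mm at its rim, 10 mm above the floor.
- seat (a joint): How far the dish is pressed down: 0 up, 0.012 m fully depressed on its stop. A spring of 500 N/m resists, 7 N at the start and 13 N at the bottom, and lifts the dish and cartridge again when let go.
- purge_grip (a point): A point in the middle of the slide's paddle, 80 mm above the bench, 14 mm below the paddle's top. The upright black paddle is 14 mm thick along the pull (stand's x), 44 mm wide (stand's y), and reaches from 35 to 94 mm above the bench. A rod of 12 mm diameter at 60 mm height joins it to the block, whose brass collar is 51 mm behind the paddle's rear face at rest. It is pulled along the stand's -x.
- purge_slide (a joint): How far the slide is pulled out: 0 in, 0.075 m at its end stop. A spring of 90 N/m pulls it back, 3.6 N at the start and about 8.6 N at 55 mm.
- mark_tip (a point): Upper end of the mark: a 4 mm thick steel fin (across the stand's x) on a clamp block that stands on a rail beside the paddle's way, on the stand's -y side, 18 mm or more clear of the paddle's edge and reaching 59 mm above the bench. The slide is at the mark when the middle of the paddle's thickness has the same x in the stand's frame as this point. The mark lies 30 to 55 mm out from the paddle's rest.
Not all that is in view belongs to the job. Leave any blue or orange look-alike of the cartridge alone.

How it is judged:
On the way, in this order (a step that is already met when the one before it is completed fails the run):
1. the cartridge stands in the dish and presses it fully down, pushed by the gripper (value of joint seat above 0.0105 m and horizontal distance between cartridge and seat_top below 0.009 m and angle between cartridge's own z axis and vertical below 0.08 rad and contact force between any of the fingers, the arm and cartridge above 0.5 N and contact force between cartridge and seat above 8 N), for 0.2 s.
2. let go: the dish has sprung back up with the cartridge standing in it (value of joint seat below 0.004 m and horizontal distance between cartridge and seat_top below 0.009 m and angle between cartridge's own z axis and vertical below 0.06 rad and contact force between each of the fingers, the arm and cartridge below 0.1 N), for 0.2 s.
At the end, for the whole second after the job is handed in: The gripper holds the purge slide still, the middle of its paddle within 5 mm of the mark along the pull; the cartridge stands free and upright, flat in the dish (within 9 mm of its centre), and the dish is up (pressed less than 4 mm) (all of step 2 and x of purge_grip in the frame of mark_tip between -0.005 and 0.005 m and contact force between any of the fingers, the arm and purge_slide above 2 N and velocity of joint purge_slide between -0.01 and 0.01 m/s and z of cartridge in the frame of seat_top below 0.004 m and linear speed of cartridge below 0.02 m/s and contact force between cartridge and purge_slide below 0.1 N); the arm keeps its last pose, push and grip.
It fails at once if a bystander is shifted by more than 40 mm (distance of any of small_filter, round_brush, crevice_nozzle, screwdriver, screw_jar, clamp_ring from where it was at the start of the episode above 0.04 m).
It also fails if it takes over 54 s, if anything falls off the work surface, if the arm or the gripper's body presses on something with over 40 N, if the wrist force passes 120 N, or if a joint passes its speed limit or range.

### The arm

A 6-joint arm with a two-finger parallel gripper is mounted at the origin on the work surface. World frame = base frame: x ahead of the robot, y to its left, z up, the work surface at z = 0. Lengths are in m, angles in rad, forces in N, time in s.
With the tool pointing down it reaches from about 0.3 to 0.775 m from the base axis. Payload 14.6 kg.
Tool frame: the origin (TCP) lies between the finger pads; the fingertips stand 8 mm ahead of it and the grasp point (between the pads) lies 11 mm behind it; x points along the fingers, y is the direction in which the jaws open and shut, and the axes are right-handed (so a half turn about x gives the same grasp; the last joint's range is limited). The gripper opens to 94 mm and grips with 3 to 60 N. Pads are 16 mm wide; open, the fingers measure 119 mm over their backs; the gripper's body (75 mm by 177 mm) begins 78 mm behind the grasp point.
Start: joints at [-1.396, 0.3, 1.521, -0, 1.321, -0.067], TCP at [0.132, -0.534, 0.213] pointing down, gripper open.
Joint ranges: [-3.03, 3.03], [-0.79, 2.21], [0.23, 2.52], [-1.04, 4.18], [0, 3.07], [-2.55, 2.55]. Speed limits (rad/s): [2.22, 2.22, 2.57, 3.14, 3.14, 3.14].

### API

Orientations are given as [roll, pitch, yaw] about the fixed x, y, z axes, in that order (R = Rz(yaw) Ry(pitch) Rx(roll)).
In Python, from station import ctrl gives the robot as it stands.
- The arm moves only by the shell command python3 -m creep 'ROWS' [FORCE]. ROWS is a JSON object of lists of equal length, an entry for each row: "hand": the closure, from -1 (fully open) to 1 (shut); "slide": the shift along the tool's x, y, z in m, a list of three; "spin": the turn about the tool's x in degrees. A call has 1 to 12 rows; each row is the pose to reach, as a shift and turn from the pose commanded when the call began, along the tool's axes at that moment; what a row does not reach only later rows make up. A row lasts 1/12 s, in which the tool goes at most 41.7 mm and 7.16 degrees, less where a joint would pass 70% of its speed; a pose out of reach is approached as far as the arm can. A call with a gripper value outside its range is refused whole. The fingers move at their own pace and stop on an object; FORCE is the grip in N (left out, the last holds). Time passes only in rows, so rows that repeat a pose let the fingers close. It gives the time, the measured TCP pose, the force and the opening at its end, in the units of the state.
- ctrl.get_obs(): the state, without advancing time (a new reading comes with each control period).
- ctrl.camera(name): name is "scene" or "top"; returns the picture (400x640x3 uint8, red, green, blue); there is no depth.
- ctrl.calibration(name): a dict with "K" (3x3 intrinsics, pixels), "R" (3x3) and "t" (3): a world point X has camera coordinates R X + t. Camera axes: x right, y down, z forward; pixel columns grow to the right and rows downward; lengths in m; the calibration is good to about 2 mm. A picture is of the moment at which its call begins. calibration takes no time and is no camera call.
- ctrl.hand_in(): hands the job in, once; it reports no verdict.
The state is a dict: "time_s": time; "qpos": joint angles; "joint_vel": joint speeds; "tau": joint torques, N m; "ee_pos": TCP position; "eef_rot": TCP orientation; "force": force on the tool from outside, world axes, zero at the start; "moment": the same for the moment, N m; "grip_width": finger opening in m.
Only numpy, scipy, OpenCV 4.12 (cv2) and the standard library are available. Lean on these libraries where they do the work, as an engineer would, in place of code of your own. Each camera call takes 0.05 s, during which the arm holds its last target.

## Working session

There is one attempt and no reset: what is moved stays moved. The work goes in short steps, Python scripts to look and compute and a shell command to move; the robot and the scene stay as the last step left them, time stands still between calls to the robot, and variables do not carry over. Pictures are saved under pics/ and viewed, and the job is handed in when it is done.

```bash
ls; mkdir -p pics; python3 - <<'E'
from station import ctrl
import cv2
for n in("scene","top"):
    im=ctrl.camera(n); cv2.imwrite(f"pics/{n}0.png",im[:,:,::-1])
    c=ctrl.calibration(n); print(n,c)
print(ctrl.get_obs())
E
```

```text
pics
scene {'K': array([[388.38286576,   0.        , 315.46624934],
       [  0.        , 388.38286576, 199.30827544],
       [  0.        ,   0.        ,   1.        ]]), 'R': array([[-0.81634891,  0.57755737, -0.00138896],
       [ 0.48350544,  0.6820918 , -0.54861031],
       [-0.31590653, -0.448529  , -0.83607703]]), 't': array([ 0.45517455, -0.16544492,  1.14012586])}
top {'K': array([[426.57437446,   0.        , 319.96284917],
       [  0.        , 426.57437446, 199.95524938],
       [  0.        ,   0.        ,   1.        ]]), 'R': array([[ 0.02670729, -0.99941002, -0.02159453],
       [-0.99089947, -0.02361655, -0.13251602],
       [ 0.13192785,  0.02493715, -0.9909456 ]]), 't': array([-0.06162533,  0.49152917,  1.09413427])}
{'time_s': 0.1, 'qpos': array([-1.39559511e+00,  3.00410121e-01,  1.52150173e+00, -7.92884288e-06,
        1.32068577e+00, -6.65893550e-02]), 'joint_vel': array([ 0.00061691, -0.00160369, -0.00075284,  0.00107363, -0.00085478,
        0.00098074]), 'tau': array([ 1.90665487e-03, -5.32640326e+01, -3.53281689e+01,  7.09290965e-02,
        2.34555721e-02, -5.54957091e-05]), 'ee_pos': array([ 0.13165577, -0.53378649,  0.21295334]), 'eef_rot': array([-1.6297436 ,  1.56979133,  1.75364159]), 'force': array([0.19164833, 0.21490701, 0.72778985]), 'moment': array([-0.01546914, -0.00290119,  0.03135935]), 'grip_width': 0.09399255377317882}
```

View pics/scene0.png

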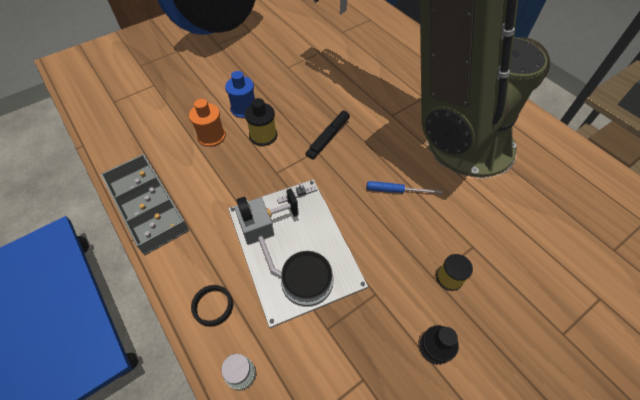

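View pics/top0.png

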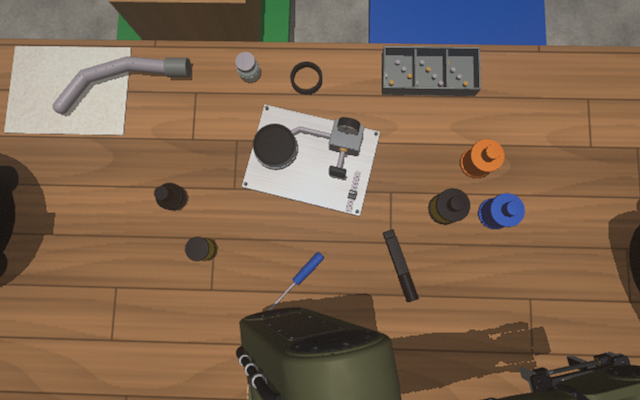

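```bash
python3 - <<'E'
import cv2
s=cv2.imread("pics/scene0.png");t=cv2.imread("pics/top0.png")
def c(im,x,y,w,h,k,n): cv2.imwrite(n,cv2.resize(im[y:y+h,x:x+w],None,fx=k,fy=k,interpolation=cv2.INTER_CUBIC))
c(s,180,60,130,100,6,"pics/c1.png")
c(t,420,130,120,100,6,"pics/c2.png")
c(s,220,170,150,120,5,"pics/c3.png")
c(t,230,95,160,120,5,"pics/c4.png")
E
```

```text
(no output)
```

View pics/c1.png

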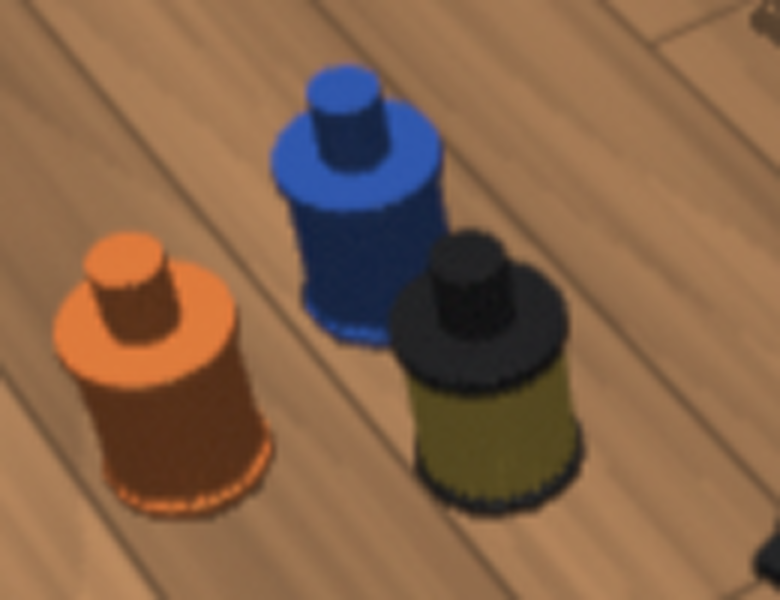

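View pics/c2.png

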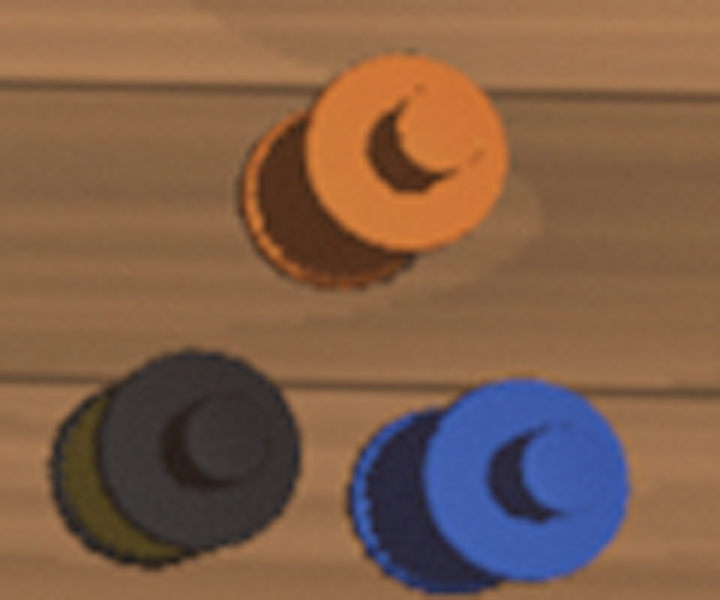

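View pics/c3.png

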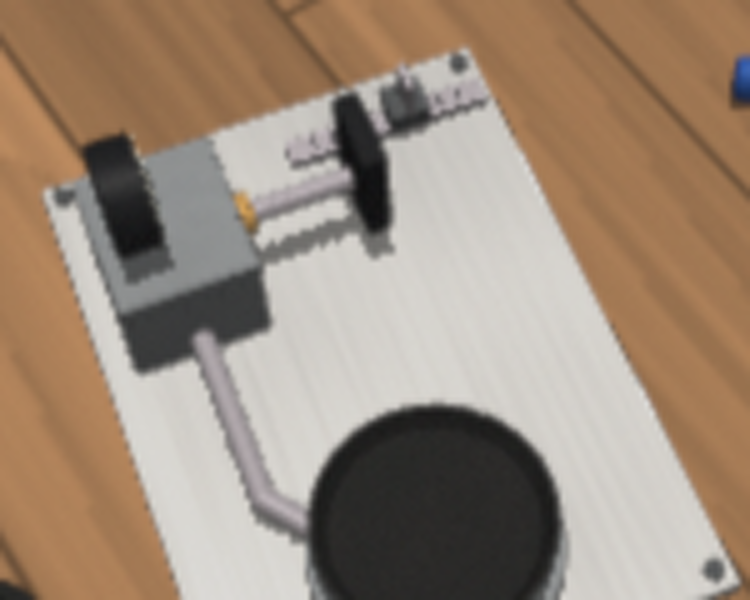

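View pics/c4.png

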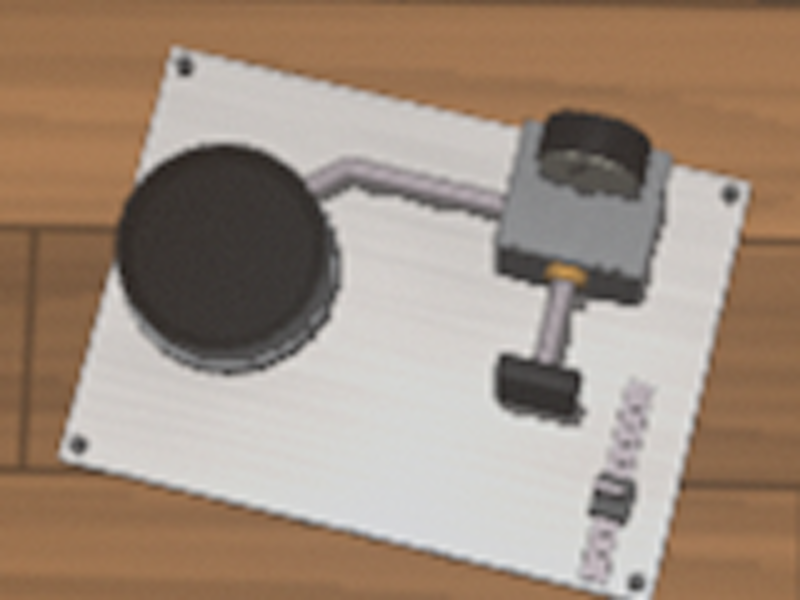

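Black-capped yellow cartridge with a knob is at scene (262,122) / top (453,205). The others don't fit: the orange and blue look-alikes at top (487,156) and (507,208), the short filter with no knob at (200,249), and the brush at (170,196). The crop confirms the olive pleats, black caps and round black knob. Next I'll crop the stand details.

```bash
python3 - <<'E'
import cv2
s=cv2.imread("pics/scene0.png");t=cv2.imread("pics/top0.png")
def c(im,x,y,w,h,k,n): cv2.imwrite(n,cv2.resize(im[y:y+h,x:x+w],None,fx=k,fy=k,interpolation=cv2.INTER_CUBIC))
c(s,270,240,75,75,8,"pics/d1.png")
c(s,275,170,50,50,12,"pics/d2.png")
c(t,315,150,60,66,9,"pics/d3.png")
E
```

```text
(no output)
```

View pics/d1.png

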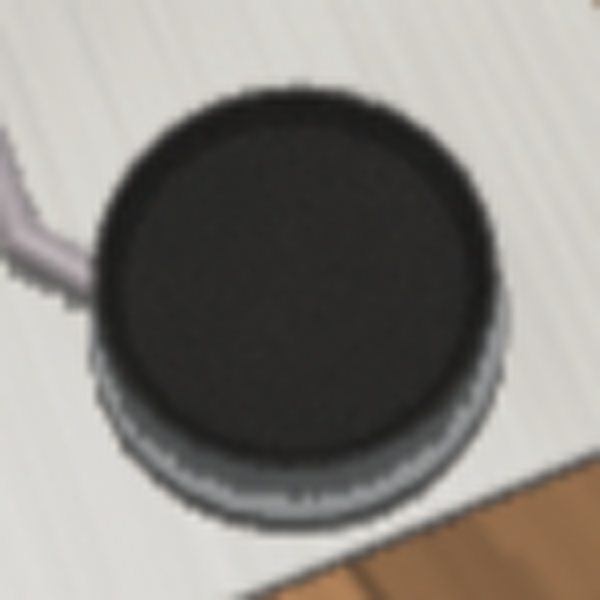

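View pics/d2.png

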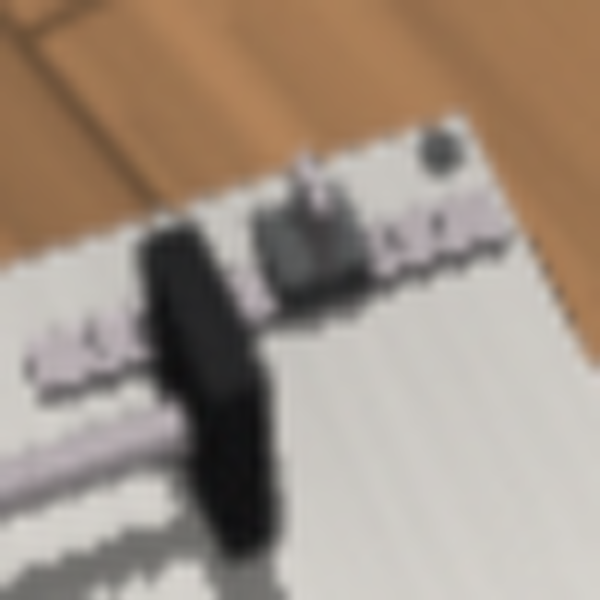

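View pics/d3.png

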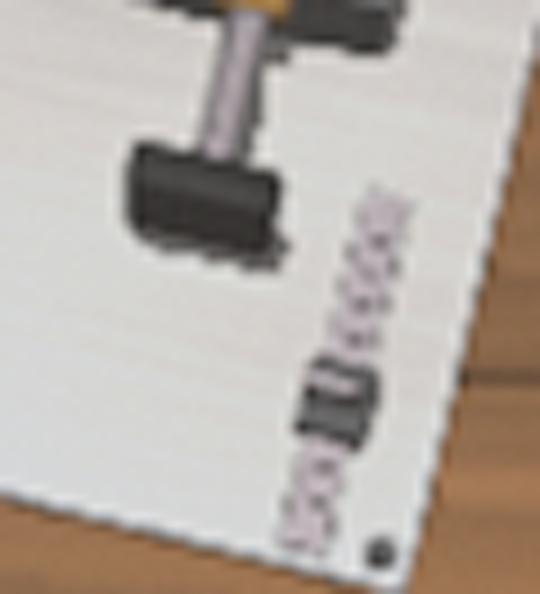

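```bash
cat > h.py <<'E'
import numpy as np, cv2
from station import ctrl
C={n:ctrl.calibration(n) for n in("scene","top")}
def ray(n,p):
    c=C[n];K,R,t=map(np.array,(c["K"],c["R"],c["t"]))
    return -R.T@t, R.T@np.linalg.inv(K)@np.array([*p,1.])
def atz(n,p,z):
    o,d=ray(n,p); return o+d*(z-o[2])/d[2]
def tri(ps,pt):
    o1,d1=ray("scene",ps);o2,d2=ray("top",pt)
    a=np.linalg.lstsq(np.c_[d1,-d2],o2-o1,rcond=None)[0]
    p,q=o1+a[0]*d1,o2+a[1]*d2
    return (p+q)/2,np.linalg.norm(p-q)
def proj(n,X):
    c=C[n];p=np.array(c["K"])@(np.array(c["R"])@X+c["t"]);return p[:2]/p[2]
E
python3 - <<'E'
from h import *
np.set_printoptions(precision=4,suppress=True)
print("cap t",atz("top",(453.3,205),.094),"knob t",atz("top",(457.3,202.8),.132))
print("knob s",atz("scene",(258.3,103),.132),"cap s",atz("scene",(260,114.7),.094))
cs=np.array([(172,46),(750,183),(648,602),(60,460)])/5+[230,95]
cw=np.array([atz("top",p,.012) for p in cs]);print("plate",cw,cw.mean(0))
e=(cw[1]-cw[2])+(cw[0]-cw[3]);print("yaw",np.degrees(np.arctan2(e[1],e[0])))
e=(cw[0]-cw[1])+(cw[3]-cw[2]);print("yaw2",np.degrees(np.arctan2(-e[0],e[1])))
print("dish t",atz("top",(274.6,144.6),.058),"s",atz("scene",(307,274.4),.058))
print("fin s",atz("scene",(301,184.6),.059),"t",atz("top",(353.3,191.3),.059),tri((301,184.6),(353.3,191.3)))
print("paddle top t",atz("top",(315+207/9,150+177/9),.094),"s",atz("scene",(275+190/12,170+290/12),.094))
for o in ((487.5,155.5),(507.7,210)): print("other cap",atz("top",o,.094))
E
```

```text
cap t [ 0.48   -0.3808  0.094 ] knob t [ 0.4806 -0.3794  0.132 ]
knob s [ 0.482  -0.3727  0.132 ] cap s [ 0.4847 -0.3683  0.094 ]
plate [[ 0.7603  0.1129  0.012 ]
 [ 0.6883 -0.208   0.012 ]
 [ 0.4565 -0.1556  0.012 ]
 [ 0.526   0.1635  0.012 ]] [ 0.6078 -0.0218  0.012 ]
yaw -12.464245809171738
yaw2 -12.463303701251338
dish t [0.6335 0.0734 0.058 ] s [0.6369 0.08   0.058 ]
fin s [ 0.5121 -0.1278  0.059 ] t [ 0.5139 -0.1352  0.059 ] (array([ 0.5123, -0.1333,  0.054 ]), np.float64(0.00639353722255902))
paddle top t [ 0.5626 -0.094   0.094 ] s [ 0.5607 -0.0973  0.094 ]
other cap [ 0.6071 -0.4677  0.094 ]
other cap [ 0.4708 -0.5136  0.094 ]
```

```bash
cat >> h.py <<'E'
from scipy.spatial.transform import Rotation as Ro
def go(target,spin=0):
    o=ctrl.get_obs();R=Ro.from_euler("xyz",o["eef_rot"]).as_matrix()
    print("slide mm",np.round(1e3*R.T@(np.array(target)-o["ee_pos"]),1))
def st():
    o=ctrl.get_obs();R=Ro.from_euler("xyz",o["eef_rot"]).as_matrix()
    print("t",round(o["time_s"],2),"p",o["ee_pos"].round(4),"F",o["force"].round(1),"w",round(o["grip_width"],4),"q",o["qpos"].round(3))
    print("jaw dir deg",np.degrees(np.arctan2(R[1,1],R[0,1])).round(2),"\n",R.round(3))
E
python3 - <<'E'
from h import *
st(); go((.481,-.376,.22))
E
```

```text
t 0.1 p [ 0.1317 -0.5338  0.213 ] F [0.2 0.2 0.7] w 0.094 q [-1.396  0.3    1.522 -0.     1.321 -0.067]
jaw dir deg -76.15 
 [[-0.     0.239 -0.971]
 [ 0.001 -0.971 -0.239]
 [-1.    -0.001 -0.   ]]
slide mm [  -7.   -69.6 -377. ]
```

```bash
python3 -m creep '{"hand":[-1,-1,-1,-1,-1,-1,-1,-1,-1,-1,-1,-1],"slide":[[0,-6,-32],[0,-12,-64],[0,-18,-96],[0,-24,-128],[0,-30,-160],[0,-36,-192],[0,-42,-224],[0,-48,-256],[0,-54,-288],[0,-60,-320],[0,-66,-352],[0,-70,-377]],"spin":[0,0,0,0,0,0,0,0,0,0,0,0]}' 2>&1 | head -5; python3 -c "
from h import *
st()"
```

```text
time_s: 1.1
ee_pos: [0.5884, -0.3255, 0.2131]
eef_rot: [-0.783, 1.57, 2.6]
force: [-0.5, -0.4, 0.9]
grip_width: 0.0939
t 1.1 p [ 0.5884 -0.3255  0.2131] F [-0.5 -0.4  0.9] w 0.0939 q [-0.56   0.583  1.121 -0.     1.439  0.769]
jaw dir deg -76.14 
 [[-0.001  0.24  -0.971]
 [ 0.    -0.971 -0.24 ]
 [-1.    -0.     0.   ]]
```

I wrote millimetres where the rows take metres, so the arm overshot. It was clamped at a safe height and touched nothing. I'll correct that now.

```bash
python3 -c "
from h import *
go((.481,-.376,.17))"
```

```text
slide mm [ 43.1  23.3 116.3]
```

```bash
python3 -m creep '{"hand":[-1,-1,-1,-1,-1],"slide":[[0.008,0.006,0.03],[0.02,0.012,0.06],[0.03,0.018,0.09],[0.043,0.0233,0.116],[0.043,0.0233,0.116]],"spin":[0,0,0,0,0]}'; python3 -c "
from h import *
st()
for n in('scene','top'):
    im=ctrl.camera(n)[:,:,::-1]; x,y=((190,40) if n=='scene' else (400,130))
    cv2.imwrite(f'pics/e_{n}.png',cv2.resize(im[y:y+110,x:x+140],None,fx=5.5,fy=5.5,interpolation=cv2.INTER_CUBIC))"
```

```text
time_s: 1.52
ee_pos: [0.4758, -0.3785, 0.1677]
eef_rot: [-0.83, 1.566, 2.551]
force: [1.1, -0.9, -0.1]
grip_width: 0.0938
t 1.52 p [ 0.4758 -0.3785  0.1677] F [ 1.1 -0.9 -0.1] w 0.0938 q [-7.320e-01  4.690e-01  1.397e+00 -1.000e-03  1.280e+00  6.000e-01]
jaw dir deg -76.31 
 [[-0.004  0.237 -0.972]
 [ 0.003 -0.972 -0.237]
 [-1.    -0.003  0.003]]
```

View pics/e_scene.png

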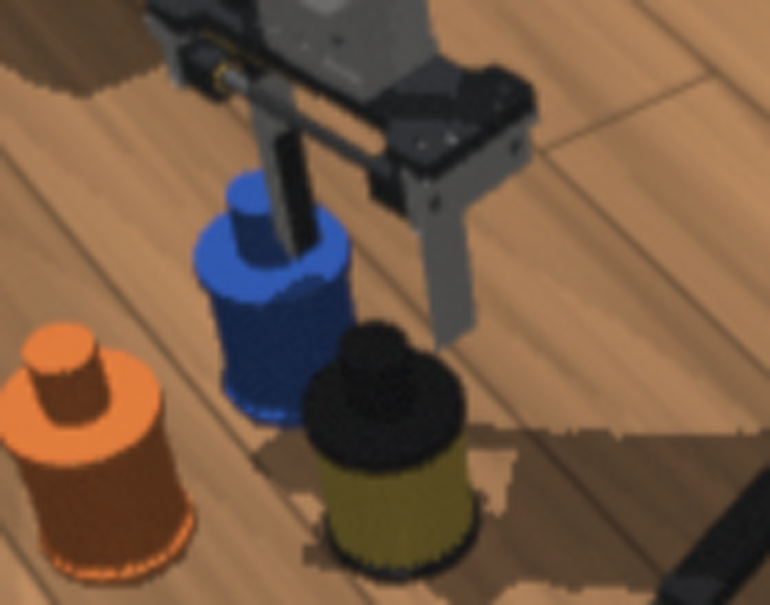

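View pics/e_top.png

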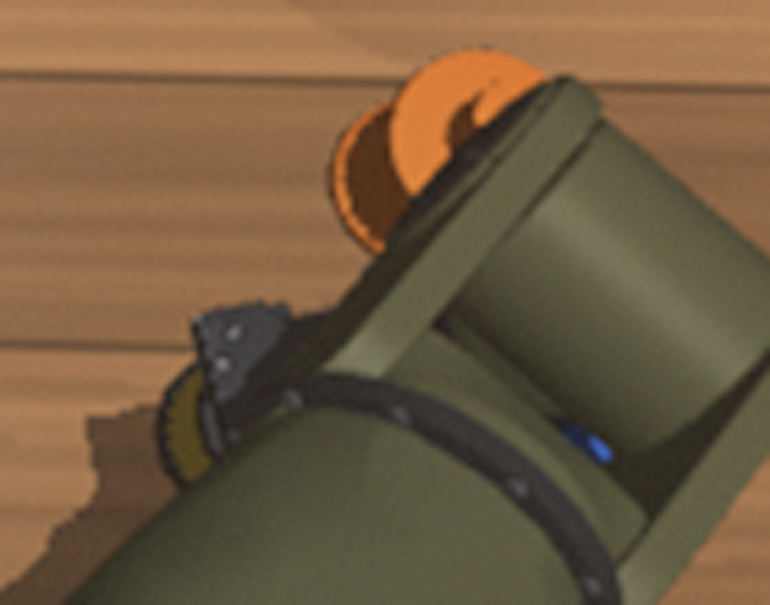

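```bash
python3 -c "
from h import *
st()
o=ctrl.get_obs();R=Ro.from_euler('xyz',o['eef_rot']).as_matrix();p=o['ee_pos']
for y in(-.0595,-.047,.047,.0595):
  for z in(-.008,.008):
    print(y,z,(proj('scene',p+R@[.008,y,z])-[190,40])*5.5)
go((.481,-.376,.17)); go((.481,-.376,.106))
"
```

```text
t 1.62 p [ 0.4792 -0.3776  0.1701] F [0.5 0.6 0.4] w 0.0938 q [-0.727  0.469  1.39   0.     1.283  0.603]
jaw dir deg -76.23 
 [[-0.001  0.238 -0.971]
 [ 0.001 -0.971 -0.238]
 [-1.    -0.001  0.   ]]
-0.0595 -0.008 [444.75853531 356.66661579]
-0.0595 0.008 [468.67457847 338.57228849]
-0.047 -0.008 [425.74124727 344.43738497]
-0.047 0.008 [449.67491247 326.5041692 ]
0.047 -0.008 [288.03939724 255.88702469]
0.047 0.008 [312.06703654 239.09904006]
0.0595 -0.008 [270.40470457 244.54688373]
0.0595 0.008 [294.44010929 227.90285057]
slide mm [ 0.1 -1.1 -2.2]
slide mm [64.1 -1.  -2.2]
```

```bash
python3 -c "
from h import *
st()
im=ctrl.camera('scene')[:,:,::-1]
cv2.imwrite('pics/f1.png',cv2.resize(im[55:125,225:295],None,fx=8.5,fy=8.5,interpolation=cv2.INTER_CUBIC))
o=ctrl.get_obs();R=Ro.from_euler('xyz',o['eef_rot']).as_matrix();p=o['ee_pos']
for y in(-.0595,-.047,.047,.0595):
  for z in(-.008,.008):
    print(y,z,(proj('scene',p+R@[.008,y,z])-[225,55])*8.5)
"
```

```text
t 1.62 p [ 0.4792 -0.3776  0.1701] F [0.5 0.6 0.4] w 0.0938 q [-0.727  0.469  1.39   0.     1.283  0.603]
jaw dir deg -76.23 
 [[-0.001  0.238 -0.971]
 [ 0.001 -0.971 -0.238]
 [-1.    -0.001  0.   ]]
-0.0595 -0.008 [387.78683602 424.05746128]
-0.0595 0.008 [424.75462103 396.07457797]
-0.047 -0.008 [358.35097237 405.13531928]
-0.047 0.008 [395.34726196 377.40171699]
0.047 -0.008 [145.18956553 268.10959932]
0.047 0.008 [182.34019332 242.14811023]
0.0595 -0.008 [117.88866673 250.55986849]
0.0595 0.008 [155.05244836 224.82114568]
```

View pics/f1.png

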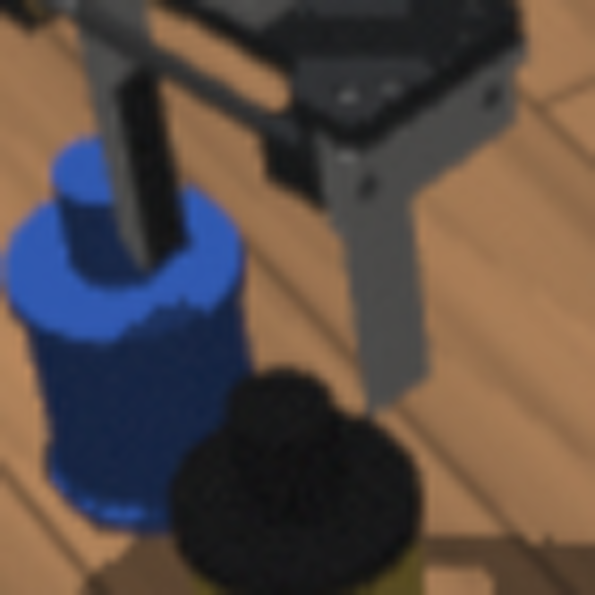

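```bash
python3 -m creep '{"hand":[-1,-1,-1,0,0.5,1,1,1,1,1,1,1],"slide":[[0.025,-0.001,-0.0025],[0.05,-0.002,-0.0025],[0.064,-0.003,-0.0025],[0.064,-0.003,-0.0025],[0.064,-0.003,-0.0025],[0.064,-0.003,-0.0025],[0.064,-0.003,-0.0025],[0.064,-0.003,-0.0025],[0.064,-0.003,-0.0025],[0.064,-0.003,-0.0025],[0.064,-0.003,-0.0025],[0.064,-0.003,-0.0025]],"spin":[0,0,0,0,0,0,0,0,0,0,0,0]}' 35; python3 -c "
from h import *
st()
im=ctrl.camera('scene')[:,:,::-1]
cv2.imwrite('pics/g1.png',cv2.resize(im[55:155,205:305],None,fx=6,fy=6,interpolation=cv2.INTER_CUBIC))
"
```

```text
time_s: 2.67
ee_pos: [0.4817, -0.3742, 0.1068]
eef_rot: [2.024, 1.57, -0.876]
force: [0.5, -1.6, 2.1]
grip_width: 0.0375
t 2.67 p [ 0.4817 -0.3742  0.1068] F [ 0.5 -1.6  2.1] w 0.0375 q [-0.72   0.532  1.452 -0.     1.156  0.609]
jaw dir deg -76.15 
 [[ 0.001  0.239 -0.971]
 [-0.001 -0.971 -0.239]
 [-1.     0.001 -0.001]]
```

View pics/g1.png

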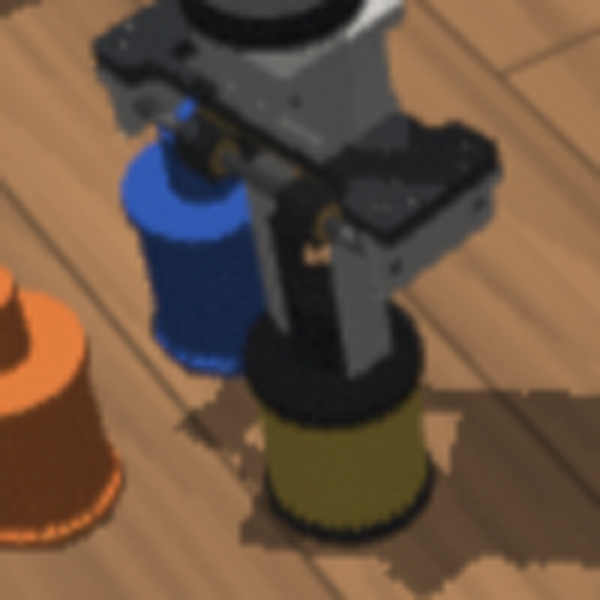

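```bash
python3 -m creep '{"hand":[1,1,1,1],"slide":[[-0.03,0,0],[-0.07,0,0],[-0.1,0,0],[-0.13,0,0]],"spin":[0,0,0,0]}'; python3 -c "
from h import *
st(); go((.635,.077,.237))
"
```

```text
time_s: 3.05
ee_pos: [0.4812, -0.3736, 0.238]
eef_rot: [-1.142, 1.57, 2.241]
force: [0.1, -0.8, -3.1]
grip_width: 0.0361
t 3.05 p [ 0.4812 -0.3736  0.238 ] F [ 0.1 -0.8 -3.1] w 0.0361 q [-0.72   0.418  1.305  0.     1.419  0.609]
jaw dir deg -76.14 
 [[-0.     0.239 -0.971]
 [ 0.    -0.971 -0.239]
 [-1.    -0.     0.   ]]
slide mm [   1.1 -400.6 -257.2]
```

```bash
python3 -m creep '{"hand":[1,1,1,1,1,1,1,1,1,1,1,1],"slide":[[0,-0.015,-0.01],[0,-0.04,-0.026],[0,-0.065,-0.042],[0,-0.09,-0.058],[0,-0.115,-0.074],[0,-0.14,-0.09],[0,-0.165,-0.106],[0,-0.19,-0.122],[0,-0.215,-0.138],[0,-0.24,-0.154],[0,-0.265,-0.17],[0,-0.29,-0.186]],"spin":[-3,-8,-13,-18,-23,-28,-33,-38,-43,-48,-53,-58]}'; python3 -c "
from h import *
st(); go((.635,.077,.237))
"
```

```text
time_s: 4.05
ee_pos: [0.5926, -0.0462, 0.236]
eef_rot: [-1.476, 1.57, 2.924]
force: [0.6, 0.1, -3.1]
grip_width: 0.036
t 4.05 p [ 0.5926 -0.0462  0.236 ] F [ 0.6  0.1 -3.1] w 0.036 q [-0.139  0.385  1.355  0.     1.403  0.173]
jaw dir deg -17.9 
 [[-0.001  0.952 -0.307]
 [ 0.    -0.307 -0.952]
 [-1.    -0.001  0.   ]]
slide mm [  -1.     2.5 -130.2]
```

```bash
python3 -m creep '{"hand":[1,1,1,1,1,1,1],"slide":[[0,0.0005,-0.025],[0,0.001,-0.055],[0,0.0015,-0.085],[0,0.002,-0.112],[0,0.0025,-0.13],[0,0.0025,-0.13],[0,0.0025,-0.13]],"spin":[-1,-2,-4,-5.5,-5.5,-5.5,-5.5]}'; python3 -c "
from h import *
st()
for n in('scene','top'):
    im=ctrl.camera(n)[:,:,::-1]; cv2.imwrite(f'pics/h_{n}.png',im)
    x,y=((250,200) if n=='scene' else (220,90))
    cv2.imwrite(f'pics/h_{n}c.png',cv2.resize(im[y:y+110,x:x+130],None,fx=5.4,fy=5.4,interpolation=cv2.INTER_CUBIC))
st()
"
```

```text
time_s: 4.63
ee_pos: [0.6352, 0.0757, 0.2356]
eef_rot: [-1.274, 1.569, -3.064]
force: [0.1, -1.2, -2.5]
grip_width: 0.0357
t 4.63 p [0.6352 0.0757 0.2356] F [ 0.1 -1.2 -2.5] w 0.0357 q [ 0.061  0.492  1.205 -0.     1.446  0.281]
jaw dir deg -12.57 
 [[-0.002  0.976 -0.218]
 [-0.    -0.218 -0.976]
 [-1.    -0.002  0.   ]]
t 4.73 p [0.6352 0.0744 0.2361] F [ 0.3  0.2 -2.8] w 0.0357 q [ 0.059  0.491  1.206 -0.     1.446  0.281]
jaw dir deg -12.68 
 [[-0.001  0.976 -0.219]
 [-0.    -0.219 -0.976]
 [-1.    -0.001  0.   ]]
```

View pics/h_scenec.png

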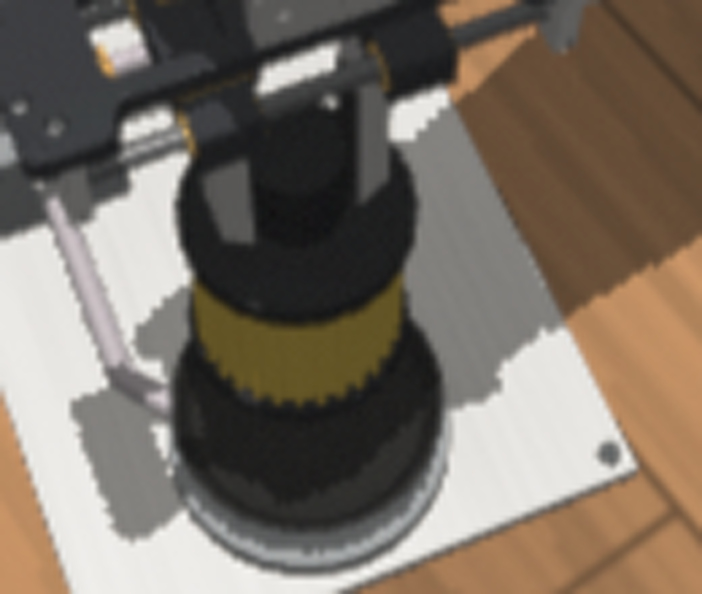

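View pics/h_topc.png

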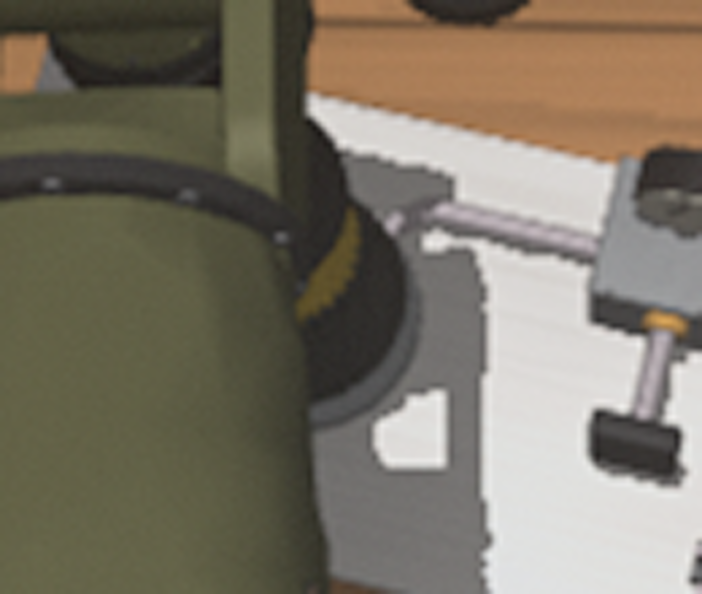

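```bash
python3 -c "
from h import *
a=np.linspace(0,6.283,400)
def ext(n,c,r):
    P=np.array([proj(n,np.array(c)+[r*np.cos(t),r*np.sin(t),0]) for t in a]); return P.min(0),P.max(0)
for z in(.2228,): 
    l,h=ext('scene',(.6352,.0757,z),.042); print('cap pred crop',(l-[250,200])*5.4,(h-[250,200])*5.4)
for r in(.053,.056):
  l,h=ext('scene',(.635,.077,.058),r); print('dish s',l,h)
  l,h=ext('top',(.635,.077,.058),r); print('dish t',l,h,'c4',(l-[230,95])*5,(h-[230,95])*5)
"
```

```text
cap pred crop [172.72266223  97.88688516] [417.80992134 316.18073349]
dish s [282.87804202 251.04631331] [330.97418787 296.28148253]
dish t [253.18645574 124.51598227] [293.37457697 163.74975874] c4 [115.9322787  147.57991135] [316.87288486 343.74879372]
dish s [281.51409703 249.85235013] [332.33612583 297.65442058]
dish t [252.05111822 123.41977619] [294.51422173 164.87453079] c4 [110.25559108 142.09888093] [322.57110867 349.37265395]
```

```bash
python3 -m creep '{"hand":[1,1,1,1,1,1,1],"slide":[[0.015,0,-0.002],[0.035,0,-0.002],[0.05,0,-0.002],[0.065,0,-0.002],[0.072,0,-0.002],[0.077,0,-0.002],[0.077,0,-0.002]],"spin":[0,0,0,0,0,0,0]}' ; python3 -c "
from h import *
im=ctrl.camera('scene')[:,:,::-1]
cv2.imwrite('pics/i1.png',cv2.resize(im[200:310,250:380],None,fx=5.4,fy=5.4,interpolation=cv2.INTER_CUBIC))
st()"
```

```text
time_s: 5.32
ee_pos: [0.6357, 0.0764, 0.1589]
eef_rot: [-1.279, 1.57, -3.071]
force: [0.0, 0.6, -1.3]
grip_width: 0.0355
t 5.37 p [0.636  0.0766 0.1598] F [ 0.2  0.  -3.1] w 0.0358 q [ 0.063  0.545  1.301 -0.     1.294  0.284]
jaw dir deg -12.68 
 [[ 0.     0.976 -0.219]
 [-0.    -0.219 -0.976]
 [-1.     0.    -0.   ]]
```

View pics/i1.png

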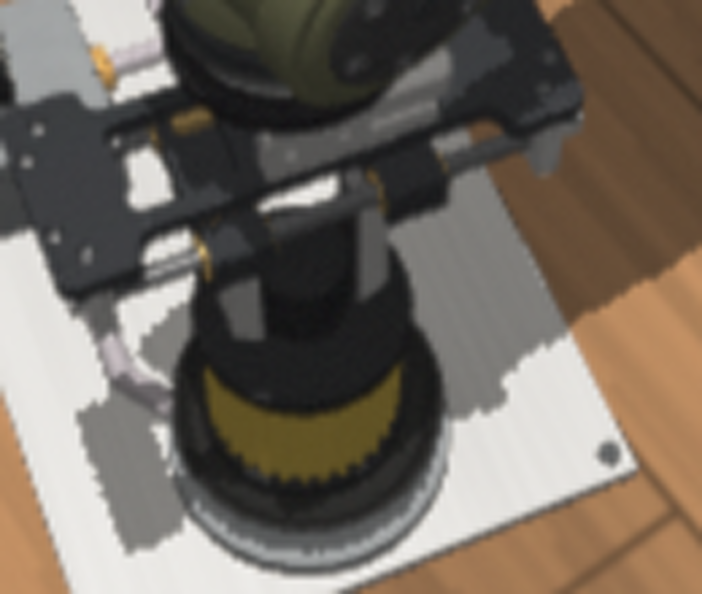

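```bash
python3 -m creep '{"hand":[1,1,1,1,1,1],"slide":[[0.003,-0.001,-0.001],[0.006,-0.001,-0.001],[0.009,-0.001,-0.001],[0.012,-0.001,-0.001],[0.015,-0.001,-0.001],[0.015,-0.001,-0.001]],"spin":[0,0,0,0,0,0]}' 45; python3 -c "
from h import *
st()"
```

```text
time_s: 5.87
ee_pos: [0.6356, 0.0783, 0.1451]
eef_rot: [1.902, 1.569, 0.11]
force: [0.8, 0.6, 7.5]
grip_width: 0.0352
t 5.87 p [0.6356 0.0783 0.1451] F [0.8 0.6 7.5] w 0.0352 q [0.065 0.557 1.319 0.    1.264 0.286]
jaw dir deg -12.64 
 [[ 0.002  0.976 -0.219]
 [ 0.    -0.219 -0.976]
 [-1.     0.002 -0.001]]
```

```bash
python3 -m creep '{"hand":[1,1,1,1,1,1],"slide":[[0.002,0,0],[0.004,0,0],[0.006,0,0],[0.007,0,0],[0.008,0,0],[0.008,0,0]],"spin":[0,0,0,0,0,0]}'; python3 -c "
from h import *
st()"
```

```text
time_s: 6.37
ee_pos: [0.6375, 0.0783, 0.141]
eef_rot: [1.839, 1.562, 0.047]
force: [2.0, 1.1, 25.8]
grip_width: 0.0353
t 6.37 p [0.6375 0.0783 0.141 ] F [ 2.   1.1 25.8] w 0.0353 q [ 0.065  0.561  1.323 -0.     1.249  0.286]
jaw dir deg -12.63 
 [[ 0.009  0.976 -0.219]
 [ 0.    -0.219 -0.976]
 [-1.     0.008 -0.002]]
```

```bash
python3 -m creep '{"hand":[1,1,1,1,1],"slide":[[0.001,0,0],[0.001,0,0],[0.001,0,0],[0.001,0,0],[0.001,0,0]],"spin":[0,0,0,0,0]}'; python3 -c "
from h import *
im=ctrl.camera('scene')[:,:,::-1]
cv2.imwrite('pics/j1.png',cv2.resize(im[200:310,250:380],None,fx=5.4,fy=5.4,interpolation=cv2.INTER_CUBIC))
st()"
```

```text
time_s: 6.78
ee_pos: [0.6376, 0.0784, 0.1409]
eef_rot: [1.844, 1.561, 0.053]
force: [0.1, 0.0, 31.9]
grip_width: 0.0357
t 6.83 p [0.6376 0.0784 0.1409] F [ 0.3 -0.1 32.6] w 0.0355 q [ 0.065  0.561  1.323 -0.     1.248  0.286]
jaw dir deg -12.63 
 [[ 0.01   0.976 -0.219]
 [ 0.001 -0.219 -0.976]
 [-1.     0.009 -0.003]]
```

View pics/j1.png

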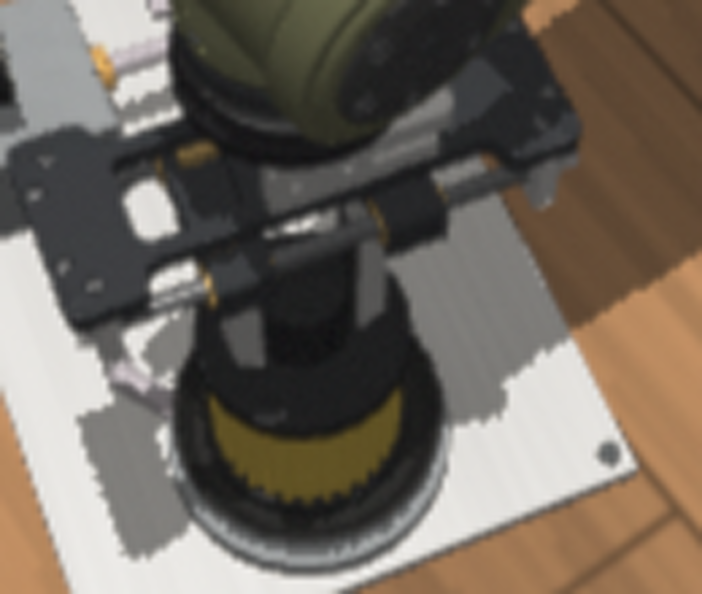

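```bash
python3 -m creep '{"hand":[1,1,1,1,1,1,1],"slide":[[-0.003,0,0],[-0.006,0,0],[-0.009,0,0],[-0.012,0,0],[-0.0145,0,0],[-0.0155,0,0],[-0.0155,0,0]],"spin":[0,0,0,0,0,0,0]}'; python3 -c "
from h import *
st()"
```

```text
time_s: 7.42
ee_pos: [0.6358, 0.0782, 0.1518]
eef_rot: [1.819, 1.568, 0.028]
force: [4.8, -0.1, 3.6]
grip_width: 0.0354
t 7.42 p [0.6358 0.0782 0.1518] F [ 4.8 -0.1  3.6] w 0.0354 q [ 0.065  0.551  1.312 -0.     1.276  0.286]
jaw dir deg -12.64 
 [[ 0.002  0.976 -0.219]
 [ 0.    -0.219 -0.976]
 [-1.     0.002 -0.001]]
```

```bash
python3 -m creep '{"hand":[0.6,0.2,-0.2,-0.6,-0.6,-0.6,-0.6,-0.6,-0.6,-0.6],"slide":[[0,0,0],[0,0,0],[0,0,0],[0,0,0],[0,0,0],[-0.015,0,0],[-0.035,0,0],[-0.055,0,0],[-0.08,0,0],[-0.08,0,0]],"spin":[0,0,0,0,0,0,0,0,0,0]}'; python3 -c "
from h import *
st()
im=ctrl.camera('scene')[:,:,::-1]
cv2.imwrite('pics/k1.png',cv2.resize(im[180:310,240:380],None,fx=4.5,fy=4.5,interpolation=cv2.INTER_CUBIC))"
```

```text
time_s: 8.25
ee_pos: [0.6362, 0.0782, 0.2356]
eef_rot: [1.861, 1.565, 0.069]
force: [-0.3, 0.3, 1.0]
grip_width: 0.0751
t 8.25 p [0.6362 0.0782 0.2356] F [-0.3  0.3  1. ] w 0.0751 q [0.065 0.49  1.208 0.    1.438 0.286]
jaw dir deg -12.65 
 [[ 0.006  0.976 -0.219]
 [ 0.    -0.219 -0.976]
 [-1.     0.006 -0.002]]
```

View pics/k1.png

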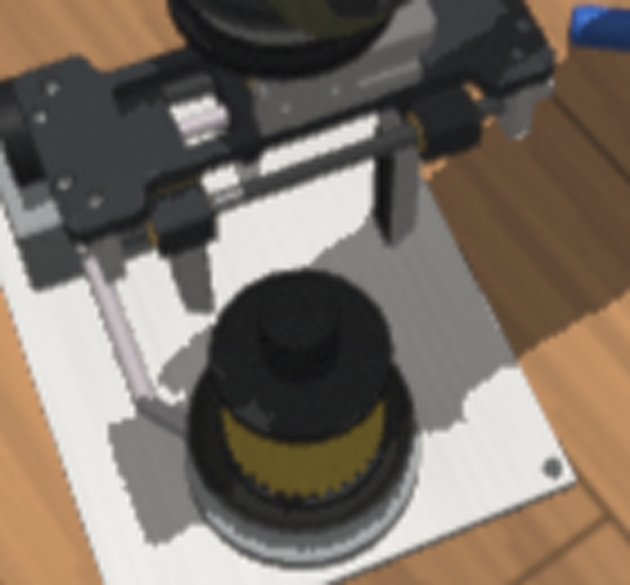

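```bash
python3 -c "
from h import *
go((.562,-.093,.135))"
```

```text
slide mm [ 97.7 -34.7 183.3]
```

```bash
python3 -m creep '{"hand":[-0.05,-0.05,-0.05,-0.05,-0.05,-0.05,-0.05,-0.05,-0.05,-0.05,-0.05],"slide":[[0,-0.004,0.02],[0,-0.01,0.05],[0,-0.016,0.08],[0,-0.022,0.11],[0.01,-0.028,0.14],[0.03,-0.033,0.17],[0.05,-0.035,0.183],[0.075,-0.035,0.183],[0.098,-0.035,0.183],[0.098,-0.035,0.183],[0.098,-0.035,0.183]],"spin":[0,0,0,0,0,0,0,0,0,0,0]}'; python3 -c "
from h import *
st()
for n,x,y in(('scene',225,160),('top',290,110)):
    im=ctrl.camera(n)[:,:,::-1]
    cv2.imwrite(f'pics/l_{n}.png',cv2.resize(im[y:y+110,x:x+120],None,fx=5.4,fy=5.4,interpolation=cv2.INTER_CUBIC))
st()"
```

```text
time_s: 9.22
ee_pos: [0.5602, -0.0925, 0.1318]
eef_rot: [-1.578, 1.567, 2.913]
force: [0.3, 0.9, 0.6]
grip_width: 0.0491
t 9.22 p [ 0.5602 -0.0925  0.1318] F [0.3 0.9 0.6] w 0.0491 q [-0.228  0.419  1.558  0.     1.168 -0.007]
jaw dir deg -12.65 
 [[-0.003  0.976 -0.219]
 [ 0.001 -0.219 -0.976]
 [-1.    -0.003 -0.   ]]
t 9.32 p [ 0.5614 -0.0926  0.134 ] F [0.  0.6 0.1] w 0.0494 q [-0.228  0.416  1.556  0.     1.168 -0.008]
jaw dir deg -12.63 
 [[ 0.001  0.976 -0.219]
 [-0.    -0.219 -0.976]
 [-1.     0.001 -0.   ]]
```

View pics/l_scene.png

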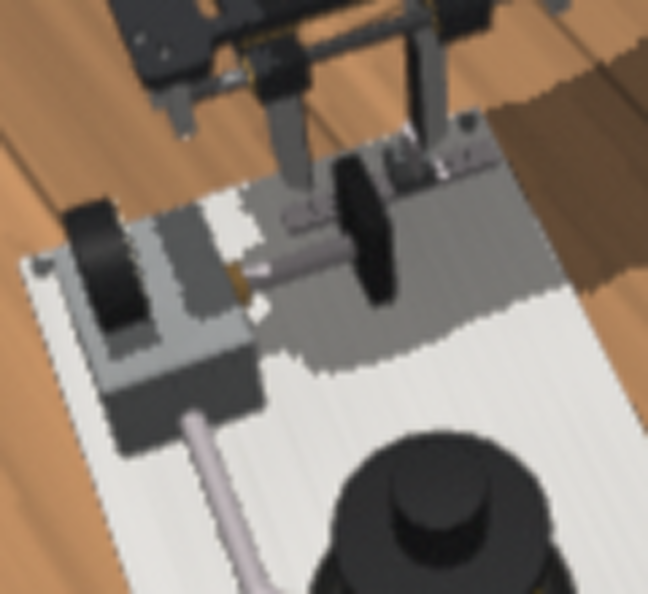

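View pics/l_top.png

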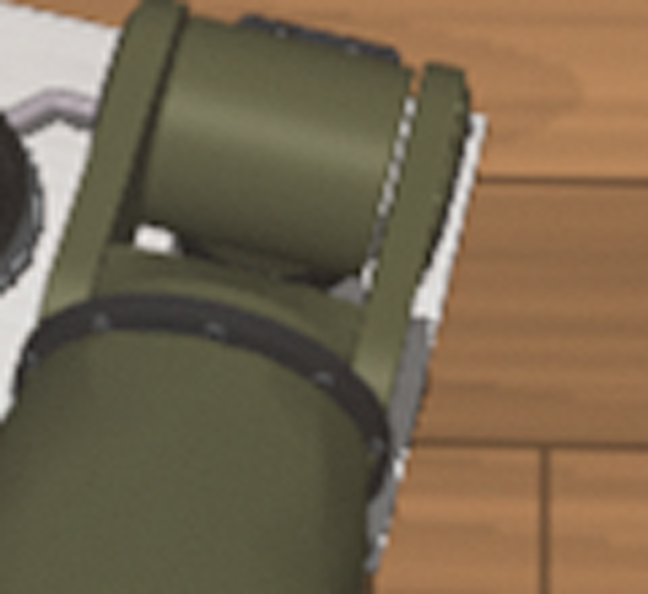

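```bash
python3 -c "
from h import *
im=ctrl.camera('scene')[:,:,::-1].copy()
u=np.array([.976,-.219,0]);v=np.array([.219,.976,0])
k=11;x,y=270,165
big=cv2.resize(im[y:y+52,x:x+60],None,fx=k,fy=k,interpolation=cv2.INTER_CUBIC)
big=cv2.convertScaleAbs(big,alpha=2.0,beta=10)
c=np.array([.562,-.093,0])
for z in(.094,.035):
  q=[(proj('scene',c+a*.007*u+b*.022*v+[0,0,z])-[x-.5,y-.5])*k-.5 for a,b in((1,1),(1,-1),(-1,-1),(-1,1))]
  cv2.polylines(big,[np.int32(q)],True,(0,255,0) if z>.05 else (0,0,255),1)
cv2.imwrite('pics/m1.png',big)"
```

```text
(no output)
```

View pics/m1.png

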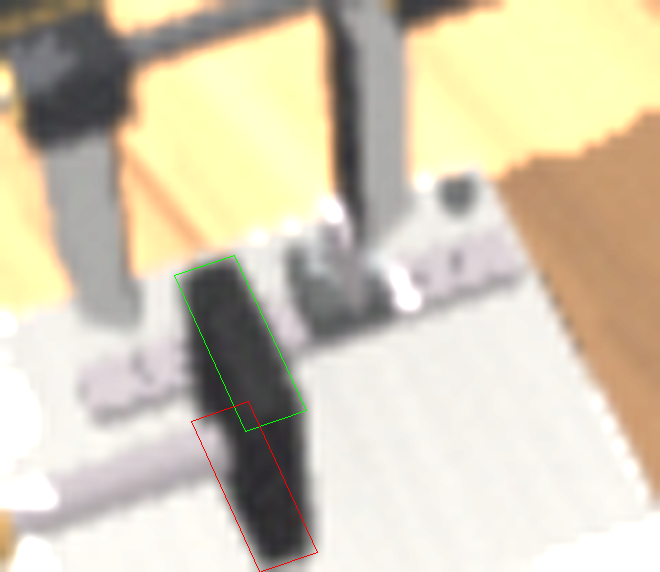

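```bash
python3 -m creep '{"hand":[-0.05,-0.05,-0.05,-0.05,0.5,0.8,1,1,1,1,1],"slide":[[0.012,-0.001,0],[0.03,-0.001,0],[0.045,-0.001,0],[0.053,-0.001,0],[0.053,-0.001,0],[0.053,-0.001,0],[0.053,-0.001,0],[0.053,-0.001,0],[0.053,-0.001,0],[0.053,-0.001,0],[0.053,-0.001,0]],"spin":[0,0,0,0,0,0,0,0,0,0,0]}' 40; python3 -c "
from h import *
st()"
```

```text
time_s: 10.28
ee_pos: [0.5607, -0.0927, 0.0807]
eef_rot: [1.591, 1.569, -0.201]
force: [3.5, 0.4, 3.0]
grip_width: 0.0138
t 10.28 p [ 0.5607 -0.0927  0.0807] F [3.5 0.4 3. ] w 0.0138 q [-0.228  0.48   1.601  0.     1.059 -0.007]
jaw dir deg -12.65 
 [[ 0.002  0.976 -0.219]
 [-0.    -0.219 -0.976]
 [-1.     0.002 -0.   ]]
```

```bash
python3 -m creep '{"hand":[1,1,1,1,1,1,1,1,1],"slide":[[0,-0.005,0],[0,-0.012,0],[0,-0.019,0],[0,-0.026,0],[0,-0.032,0],[0,-0.036,0],[0,-0.038,0],[0,-0.038,0],[0,-0.038,0]],"spin":[0,0,0,0,0,0,0,0,0]}'; python3 -c "
from h import *
st()
im=ctrl.camera('scene')[:,:,::-1].copy()
cv2.imwrite('pics/n_full.png',im)
k=12;x,y=275,165
big=cv2.resize(im[y:y+50,x:x+60],None,fx=k,fy=k,interpolation=cv2.INTER_CUBIC)
cv2.imwrite('pics/n1.png',cv2.convertScaleAbs(big,alpha=1.8,beta=10))
im=ctrl.camera('top')[:,:,::-1].copy();cv2.imwrite('pics/n_top.png',im)
"
```

```text
time_s: 11.03
ee_pos: [0.5238, -0.0843, 0.0807]
eef_rot: [1.59, 1.568, -0.202]
force: [7.0, -1.6, 2.0]
grip_width: 0.0135
t 11.03 p [ 0.5238 -0.0843  0.0807] F [ 7.  -1.6  2. ] w 0.0135 q [-0.229  0.406  1.712  0.     1.021 -0.008]
jaw dir deg -12.65 
 [[ 0.003  0.976 -0.219]
 [-0.001 -0.219 -0.976]
 [-1.     0.003 -0.   ]]
```

View pics/n1.png

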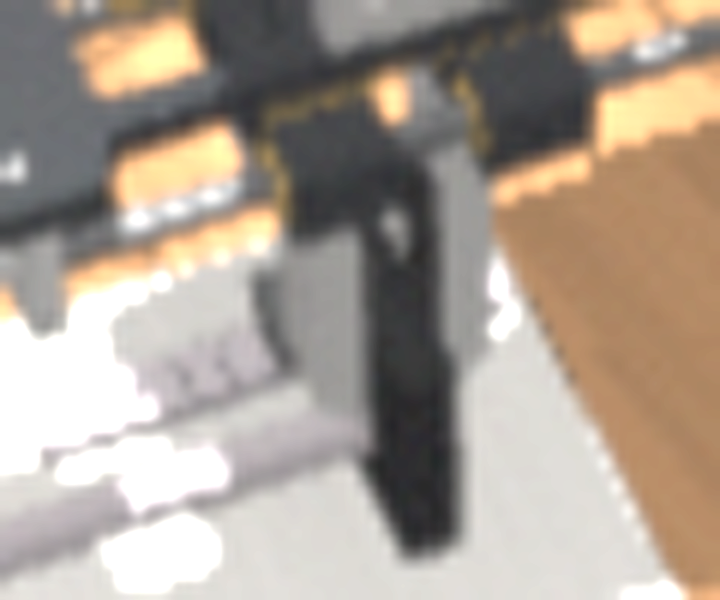

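View pics/n_top.png

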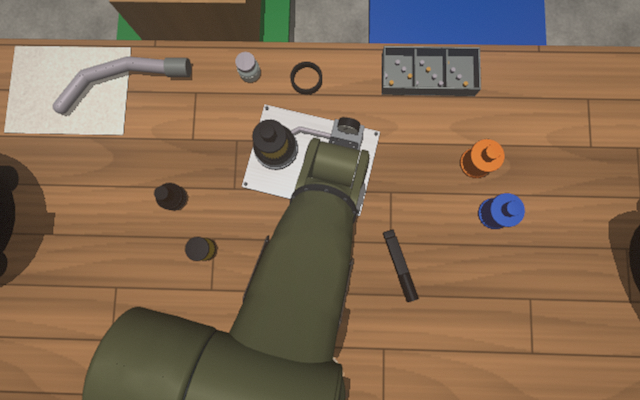

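View pics/n_full.png

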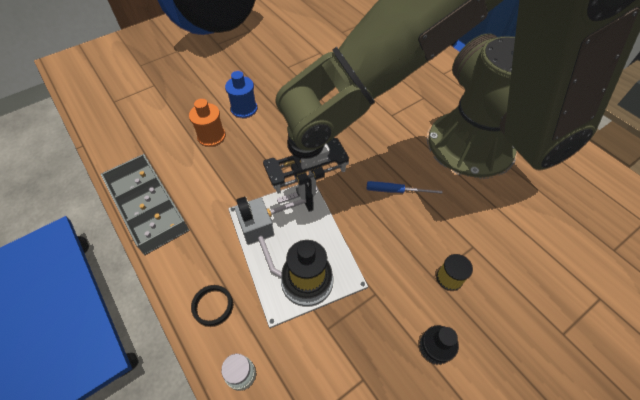

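```bash
cat > ov.py <<'E'
from h import *
u=np.array([.9764,-.2158,0]);v=np.array([.2158,.9764,0])
def rect(n,c,dx,dy,z,o,k):
    return np.int32([(proj(n,np.array([*c,z])+a*dx/2*u+b*dy/2*v)-np.array(o)+.5)*k-.5 for a,b in((1,1),(1,-1),(-1,-1),(-1,1))])
def draw(n,src,o,wh,k,pad,fin,out,al=1.6):
    im=cv2.imread(src);x,y=o
    b=cv2.resize(im[y:y+wh[1],x:x+wh[0]],None,fx=k,fy=k,interpolation=cv2.INTER_CUBIC)
    b=cv2.convertScaleAbs(b,alpha=al); raw=b.copy()
    cv2.polylines(b,[rect(n,pad,.014,.044,.094,o,k)],True,(0,255,0),1)
    cv2.polylines(b,[rect(n,pad,.014,.044,.035,o,k)],True,(0,0,255),1)
    cv2.polylines(b,[rect(n,fin,.004,.013,.059,o,k)],True,(255,255,0),1)
    cv2.imwrite(out,np.hstack([raw,b]))
E
python3 - <<'E'
from ov import *
draw("scene","pics/scene0.png",(283,170),(40,55),10,(.560,-.0925),(.5121,-.1278),"pics/o1.png",2.)
draw("top","pics/top0.png",(322,160),(40,50),10,(.562,-.0935),(.5139,-.1352),"pics/o2.png",1.3)
E
```

```text
(no output)
```

View pics/o1.png

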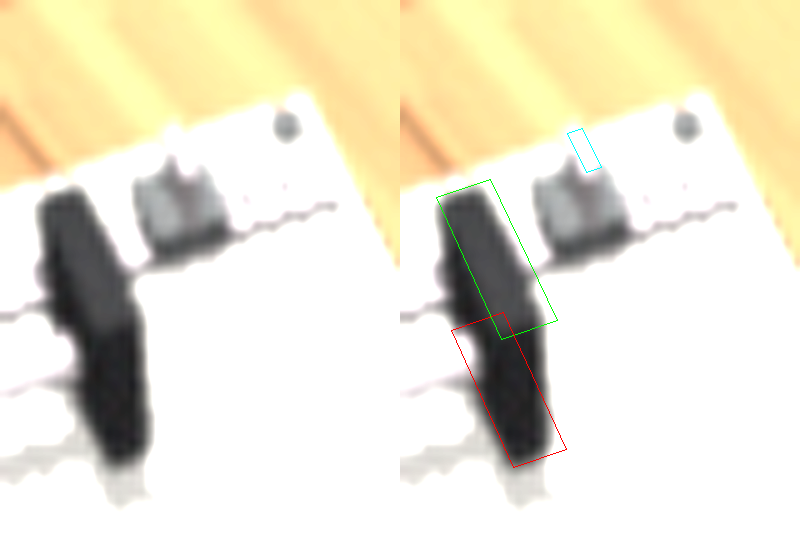

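View pics/o2.png

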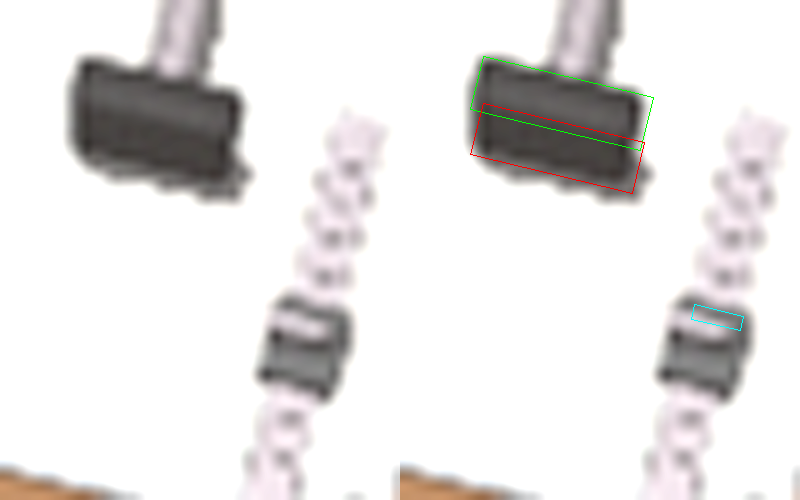

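```bash
python3 - <<'E'
from ov import *
st()
draw("scene","pics/n_full.png",(283,170),(40,55),10,(.5238,-.0843),(.5121,-.1278),"pics/o3.png",1.8)
E
```

```text
t 11.13 p [ 0.5239 -0.0844  0.0807] F [ 6.8 -0.8  1.4] w 0.0138 q [-0.229  0.406  1.711  0.     1.021 -0.008]
jaw dir deg -12.65 
 [[ 0.003  0.976 -0.219]
 [-0.001 -0.219 -0.976]
 [-1.     0.003 -0.   ]]
```

View pics/o3.png

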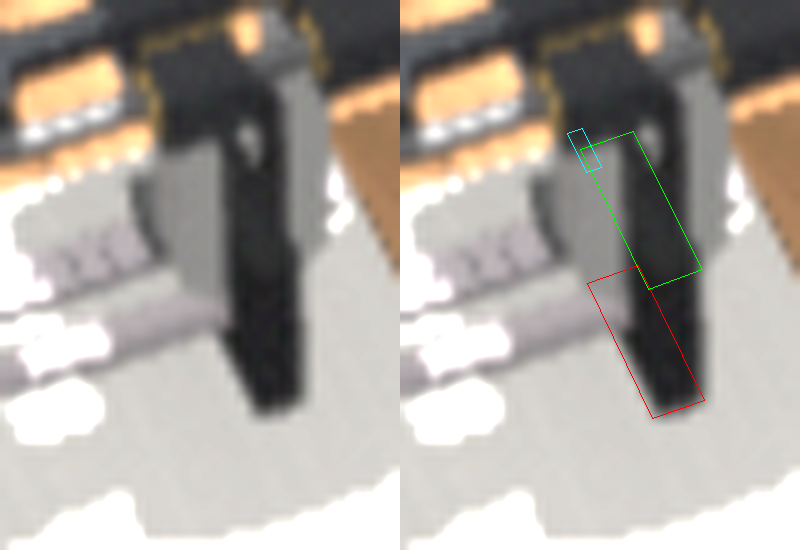

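```bash
python3 -m creep '{"hand":[1,1,1,1,1,1],"slide":[[0,-0.001,0],[0,-0.001,0],[0,-0.001,0],[0,-0.001,0],[0,-0.001,0],[0,-0.001,0]],"spin":[0,0,0,0,0,0]}'; python3 - <<'E'
from h import *
st()
im=ctrl.camera('scene')[:,:,::-1].copy()
cv2.imwrite('pics/p1.png',cv2.resize(im[160:320,225:375],None,fx=3.7,fy=3.7,interpolation=cv2.INTER_CUBIC))
st()
E
```

```text
time_s: 11.63
ee_pos: [0.523, -0.0842, 0.0807]
eef_rot: [1.595, 1.568, -0.197]
force: [6.8, -1.3, 2.2]
grip_width: 0.0138
t 11.63 p [ 0.523  -0.0842  0.0807] F [ 6.8 -1.3  2.2] w 0.0138 q [-0.229  0.404  1.714  0.     1.02  -0.008]
jaw dir deg -12.65 
 [[ 0.003  0.976 -0.219]
 [-0.001 -0.219 -0.976]
 [-1.     0.003 -0.   ]]
t 11.68 p [ 0.523  -0.0841  0.0807] F [ 8.1 -1.2  2.3] w 0.0138 q [-0.229  0.404  1.714  0.     1.02  -0.008]
jaw dir deg -12.65 
 [[ 0.003  0.976 -0.219]
 [-0.001 -0.219 -0.976]
 [-1.     0.003 -0.   ]]
```

View pics/p1.png

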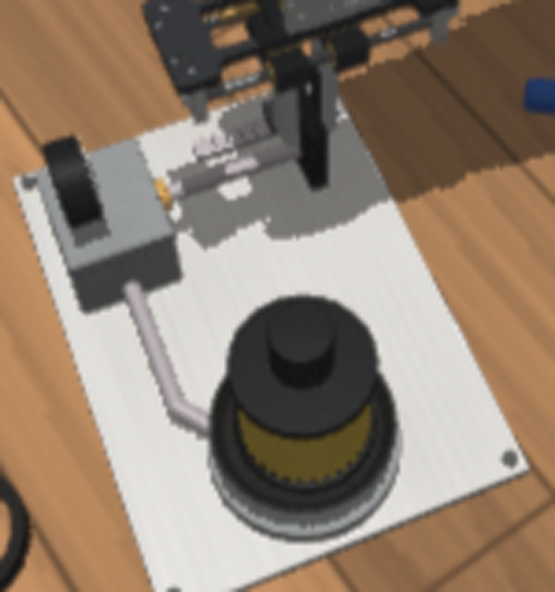

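The picture shows the cartridge upright and centred in the raised dish at about crop (303,400). The paddle is held at about (315,130), with a steady 7–8 N on the tool. I'm handing in.

```bash
python3 -c "
from station import ctrl
print(ctrl.hand_in())"
```

```text
the job is handed in; nothing more can be done
None
```

I set the cartridge in the dish, pressed it down and released it, then pulled the slide out to the fin and handed in at about 11.7 s, still holding it. No verdict was reported.

- **Cartridge:** I gripped it by the knob and pressed until the wrist force rose to about 32 N, well over the spring's 13 N, so the dish was on its stop. After release, the last picture shows the dish up with the cartridge upright and centred to about 1–2 mm.
- **Slide:** The paddle is pinched at an opening of 13.8 mm, about 39 mm out from rest. The spring load on the tool is a steady 7–8 N, which fits that distance.
- **Less certain:** I could not see the fin beside the paddle at the end, because the gripper hid it in the scene view and the arm hid it in the top view. Its position comes from the opening pictures, where the two cameras put it 38 mm and 40 mm out. I set the slide between them and expect it to be within about 2 mm of the mark.
- **Slips:** My first move was typed in millimetres instead of metres, so the arm overshot at a safe height. It touched nothing, and the bystanders in the later pictures are where they started.

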